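# Set the ratchet feed of a herb slicer and hold it for the cut

### The arm

A 6-joint arm with a two-finger parallel gripper is mounted at the origin on a cart in front of the work surface, level with it; the furniture and walls round the work are solid. World frame = base frame: x ahead of the robot, y to its left, z up, the work surface at z = 0. Lengths are in m, angles in rad, forces in N, time in s.
With the tool pointing down it reaches from about 0.375 to 0.9 m from the base axis. Payload 3.1 kg.
Tool frame: the origin (TCP) lies on the centre line of the jaws, within the pads' length; the fingertips stand 19 mm ahead of it and the grasp point (between the pads) is the TCP; z points along the fingers, y is the line along which they close (so a half turn about z gives the same grasp; the last joint's range is limited). The gripper opens to 85 mm and grips with 20 to 120 N. Pads are 22 mm wide; open, the fingers measure 114 mm over their backs; the gripper's body (76 mm by 85 mm) begins 54 mm behind the grasp point. The pads swing forward as they close: fully open they stand 13 mm farther back than shut.
Start: joints at [1.139, 0.527, 1.433, -0, 1.181, -0.178], TCP at [0.157, 0.605, 0.25] pointing down, gripper open.
Joint ranges: [-3.08, 3.08], [-0.75, 2.2], [0.22, 2.44], [-1.43, 4.57], [0, 2.65], [-2.85, 2.85]. Speed limits (rad/s): [2.79, 2.79, 3.14, 3.14, 3.14, 3.14].

### API

Orientations are given as a unit quaternion [x, y, z, w].
In Python, from station import manip gives the robot as it stands.
- The arm moves only by the tool servo_tool, never from a script. Its argument "rows" is a list that holds one entry, the list of rows, each a list of 7 numbers: the turn, a rotation vector about the tool's x, y, z in degrees, then the shift along the tool's x, y, z in m, then the gripper command: -1 is shut, 1 is fully open, values between are in proportion. In form: [[[wx, wy, wz, tx, ty, tz, jaw], ...]]. A call has 1 to 8 rows; each row shifts and turns the commanded pose from where the row before left it, along the tool's axes as they then stand; what a row does not reach is not made up. A row lasts 1/12 s, in which the tool goes at most 41.7 mm and 7.16 degrees, less where a joint would pass 70% of its speed; a pose out of reach is approached as far as the arm can. A call is refused whole if a number of a shift passes 0.0417 or a number of a turn 7.16, either way. A call with a gripper value outside its range is refused whole. The fingers move at their own pace and stop on an object; "squeeze" is the grip in N (left out, the last holds). Time passes only in rows, so rows that do not move let the fingers close. It gives the time, the measured TCP pose, the force, the opening and the grip force at its end, in the units of the state.
- manip.sense(): the state, without advancing time (a new reading comes with each control period).
- manip.snapshot(name): name is "scene" or "top"; returns the picture (420x560x3 uint8, blue, green, red); there is no depth.
- manip.camera_info(name): a dict with "K" (3x3 intrinsics, pixels), "camera_from_world" (4x4, takes a point from world to camera coordinates). Camera axes: x right, y down, z forward; pixel columns grow to the right and rows downward; lengths in m; the calibration is good to about 2 mm. A picture is of the moment at which its call begins. camera_info takes no time and is no camera call.
- manip.sign_off(): hands the job in; it is judged then, once.
The state is a dict: "t": time; "q": joint angles; "qd": joint speeds; "tau": joint torques, N m; "tcp_pos": TCP position; "tool_rot": TCP orientation; "force": force on the tool from outside, world axes, zero at the start; "ft_torque": the same for the moment, N m; "finger_gap": opening from 0.0 (shut) to 1.0 (fully open); "gripper_force": force on a finger pad.
Only numpy, scipy, OpenCV 4.12 (cv2) and the standard library are available. Lean on these libraries where they do the work, as an engineer would, in place of code of your own. Each camera call takes 0.05 s, during which the arm holds its last target. There are 200 camera calls.

### The job

Get the herb slicer ready to cut one section of root: swing the small setting lever beside the ratchet wheel from off to its middle mark, so that the click pawl bears on the wheel, then draw the long feed lever round by its upright grip and count four clicks, stopping before a fifth. Finish while still holding: keep hold of the grip and keep the lever pressed forward against the ratchet at the fourth click, so that the root cannot creep back under the knife, and leave the things round the slicer where they are.

Things in the scene. Friction and masses are not known exactly. Their poses are not given: they have to be found in the camera images.
- slicer: Herb slicer, fixed on a plank board (top 100 mm over the table): grey base 142 x 268 mm, gearbox and deck 44 mm high with a flat steel ratchet wheel on top (76 mm across, 24 teeth), root trough behind, mouth plate 92 mm high at its left end, knife parked raised there, handle away from the robot. Origin: on the board under the wheel's axis. +y: way the root is fed; -x: lever side, near the robot.
- ratchet_axis (a point): Point on the upright axis about which ratchet wheel and feed lever turn, at the height to grip the lever (82 mm above the board).
- lever_knob (a point): Middle of the upright black grip of the feed lever, 87 mm above the board and 120 mm from the ratchet axis. The grip is 21.4 mm across (slightly waisted at the foot), 67 to 106 mm above the board, and turns freely on its pin; the flat lever bar (17 mm wide) lies below it at 57 to 66 mm.
- feed_lever (a joint): Long feed lever, rad. At 0 it points along the slicer's -x turned 10 deg toward its -y; grows counter-clockwise from above (from the near side round to the right), stop at 2.1. Starts at 0 to 0.35. Swings free by up to a tooth (0.26), then its pawl turns the wheel: the load at the grip climbs from 1 to about 5 N, falls to 1 N at each click and climbs again. Backward it only ratchets.
- ratchet_wheel (a joint): Angle of the ratchet wheel, rad, counter-clockwise from above; 0 at the start, 0.2618 (15 degrees) a click. After four clicks it rests on the click pawl at 1.02 to 1.04; driven to 1.27 or so it clicks a fifth time. A light spring turns it back when no pawl holds it. Each click feeds the root 3 mm.
- drive_pawl: Small dark steel pawl, 40 mm long, under the feed lever in the plane of the wheel (46 to 54 mm above the board); a light spring keeps its nose on the teeth (about 1 N); it carries the load while the lever is pressed forward. Origin: at board level under its pivot, 56 mm from the ratchet axis along the lever.
- feed_grip: The black turning grip of the feed lever (see lever_knob). Origin: on its own axis at board level.
- selector_axis (a point): Point on the upright pivot of the small setting lever, 74 mm above the board, on the deck beside the wheel.
- selector_knob (a point): Middle of the small black knob of the setting lever, 78 mm above the board and 55 mm from the selector axis. The knob is round, 12 to 15 mm thick, 64 to 94 mm above the board; the flat lever (11 mm wide) lies below it at 57 to 63 mm.
- pawl_selector (a joint): Small setting lever, rad, growing clockwise from above. 0 to 0.05: off, the click pawl is lifted off the wheel (the start); 0.70 (40 deg on): middle mark, the longest of three raised bright metal marks on the deck, the pawl clicks freely; 1.20: end stop, third mark, pawl clamped stiffly. Takes about 12 N at the knob; stays where it is put.
- mouth (a point): Centre of the 24 mm opening in the outer face of the mouth plate, 29 mm above the board; the root comes out along the slicer's own +y.
- root_tip (a point): Front end of the root, a brown stick 19 mm thick and 123 mm long lying loose in the trough; level with the mouth's outer face at the start, pushed by the feed rod behind it.
- tray: White enamel tray with a blue rim, 263 x 193 x 29 mm, on the board past the mouth to catch the slices; leave it. Origin: centre of its underside.
- brush: Bench brush, 211 mm long, on the board at its near right; leave it. Origin: centre of its underside.
- scoop: Steel herb scoop with a wooden handle, 180 mm long, lying in the tray; leave it. Origin: centre of its underside.
- weight: The largest of three brass balance weights, 34 mm across, 44 mm high, on the board behind the slicer; leave it. Origin: centre of its underside.

How it is judged:
By the outcome, as a careful person would: the job done as asked, in the order asked, and still so for the second after the job is handed in, while the arm keeps its last pose, push and grip.
It also fails if it takes over 67 s, if anything falls off the work surface, if the arm or the gripper's body presses on something with over 40 N, if the wrist force passes 120 N, or if a joint passes its speed limit or range.

## Working session

There is one attempt and no reset: what is moved stays moved. The work goes in short steps, Python scripts to look and compute and a tool call to move; the robot and the scene stay as the last step left them, time stands still between calls to the robot, and variables do not carry over. Pictures are saved under pics/ and viewed, at most 10 in all, crops included, and the job is handed in when it is done.

Besides the shell and the picture viewer there is one more tool, called after "Request:" as name(argument=value, ...), one argument or row to a line, values as JSON. servo_tool: Moves the arm, as the interface text tells. Its arguments: {"type":"object","properties":{"rows":{"type":"array","items":{"type":"array","items":{"type":"array","items":{"type":"number"}}}},"squeeze":{"type":"number"}},"required":["rows"]}

```bash
mkdir -p pics
python3 - <<'E'
from station import manip
import cv2
for n in("scene","top"):
    cv2.imwrite(f"pics/{n}0.png",manip.snapshot(n)); c=manip.camera_info(n); print(c["K"],c["camera_from_world"])
print(manip.sense())
E
```

```text
[[490.80587283   0.         278.74545567]
 [  0.         490.80587283 211.92842476]
 [  0.           0.           1.        ]] [[-0.86763374 -0.49683501  0.01914859  0.52028083]
 [-0.27411996  0.4458609  -0.85209524  0.30656579]
 [ 0.41481314 -0.7445556  -0.52303635  1.3057011 ]
 [ 0.          0.          0.          1.        ]]
[[381.49141803   0.         279.15139468]
 [  0.         381.49141803 210.91247336]
 [  0.           0.           1.        ]] [[ 0.00420499 -0.99998846 -0.00232425  0.03133186]
 [-0.9849929  -0.00374087 -0.17255435  0.63181653]
 [ 0.17254366  0.00301496 -0.98499726  1.00888385]
 [ 0.          0.          0.          1.        ]]
{'t': 0.1, 'q': array([ 1.13847485e+00,  5.28393987e-01,  1.43379304e+00,  1.24178197e-05,
        1.18136322e+00, -1.78456256e-01]), 'qd': array([ 6.44025431e-04, -2.16842454e-03, -1.93044353e-03,  6.82360387e-05,
       -6.15169775e-04,  1.19870392e-03]), 'tau': array([ 7.08231255e-06, -4.43304598e+01, -1.78586268e+01, -2.46126128e-04,
        3.89098030e-03,  2.05911405e-06]), 'tcp_pos': array([0.15665092, 0.60442416, 0.24941264]), 'tool_rot': array([ 1.26594314e-01,  9.91954093e-01, -9.31783801e-04, -2.99765744e-04]), 'force': array([ 0.56109946, -0.24457453, -0.27925497]), 'ft_torque': array([-4.66683232e-02,  8.66243335e-05,  3.55345512e-02]), 'gripper_force': 0.0, 'finger_gap': 0.9983576687532433}
```

View pics/scene0.png

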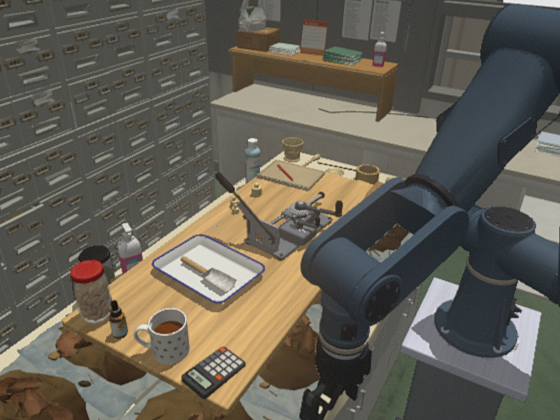

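View pics/top0.png

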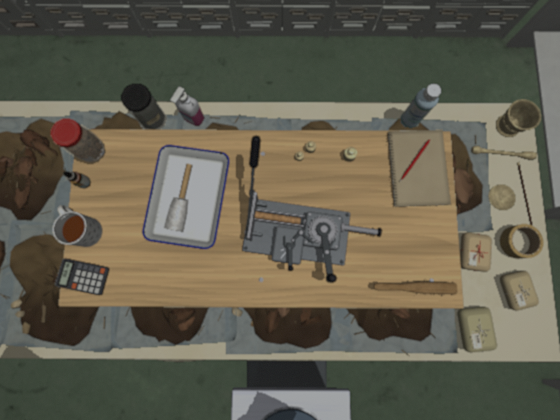

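The overview shows the slicer near (300,235) in the top view. Its feed grip is near (331,278) and the small lever near (290,267). I'll enlarge both views.

Run:
```python
import cv2
a=cv2.imread("pics/top0.png")[195:295,235:365]
cv2.imwrite("pics/topc.png",cv2.resize(a,None,fx=6,fy=6,interpolation=cv2.INTER_CUBIC))
a=cv2.imread("pics/scene0.png")[165:265,225:355]
cv2.imwrite("pics/scenec.png",cv2.resize(a,None,fx=6,fy=6,interpolation=cv2.INTER_CUBIC))
```

```text
(no output)
```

View pics/topc.png

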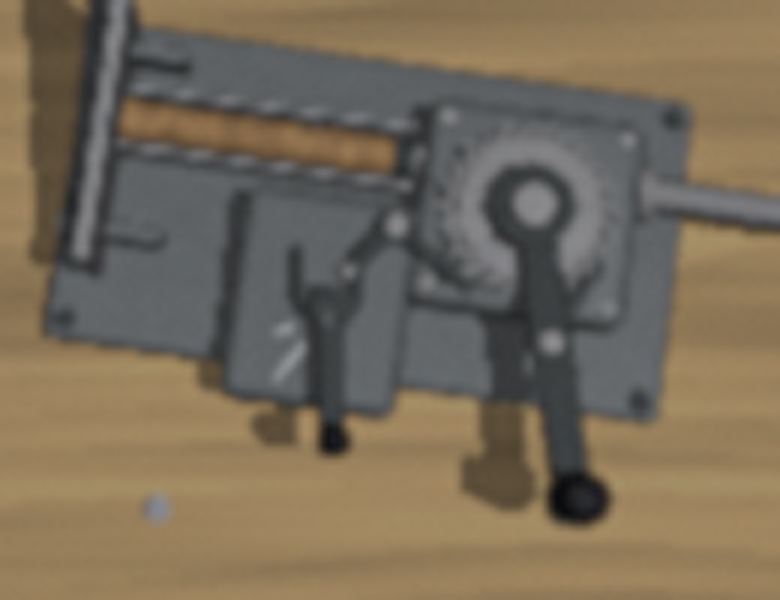

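View pics/scenec.png

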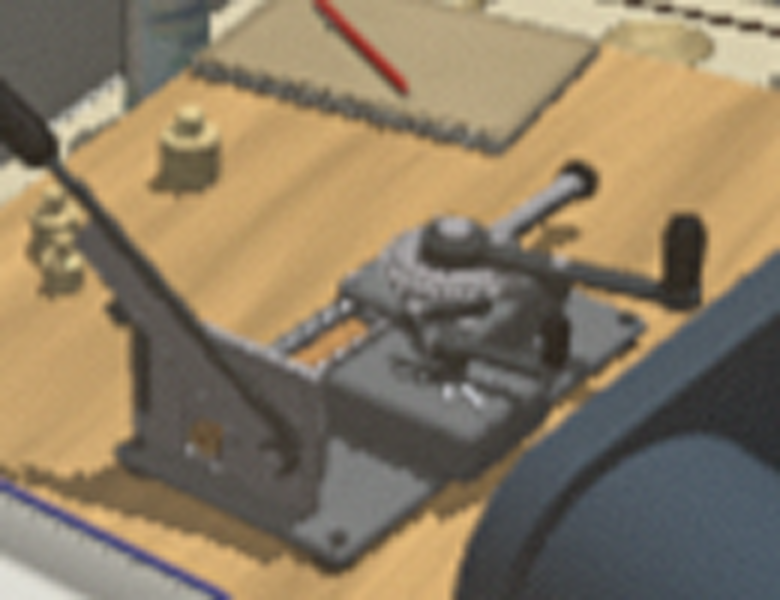

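The crops show the selector knob at (333,437) with its pivot at about (328,298). The feed grip top is at (580,497) and the hub at (537,203). The bright marks lie clockwise, to the left.

```bash
cat > h.py <<'E'
from station import manip
import numpy as np, cv2
def ray(n,u,v,z):
    c=manip.camera_info(n);K=np.array(c["K"]);T=np.array(c["camera_from_world"])
    R,t=T[:3,:3],T[:3,3]; o=-R.T@t; d=R.T@np.linalg.inv(K)@[u,v,1]
    return o+d*(z-o[2])/d[2]
def proj(n,p):
    c=manip.camera_info(n);K=np.array(c["K"]);T=np.array(c["camera_from_world"])
    q=K@(T[:3,:3]@p+T[:3,3]); return q[:2]/q[2]
def top(u,v,z): return ray("top",235+(u+.5)/6-.5,195+(v+.5)/6-.5,.1+z)
E
python3 - <<'E'
from h import *
P=dict(hub=(537,203,.074),grip=(580,497,.106),sax=(328,298,.066),sk=(333,437,.094),m1a=(306,345,.045),m1b=(275,383,.045),m2a=(298,322,.045),m2b=(275,334,.045),
 c1=(62,318,.012),c2=(672,118,.012),c3=(640,402,.012))
W={k:top(*v) for k,v in P.items()}
for k,v in W.items(): print(k,v.round(4))
d=W['c3']-W['c1'];print('yaw y axis',np.degrees(np.arctan2(-d[1],-d[0]))) 
e=lambda a:np.degrees(np.arctan2(a[1],a[0]))
print('edge dir',e(W['c1']-W['c3']))
g=W['grip']-W['hub'];print('lever',np.linalg.norm(g[:2]),e(g))
s=W['sk']-W['sax'];print('sel',np.linalg.norm(s[:2]),e(s))
for m in('m1a','m1b','m2a','m2b'): print(m,e(W[m]-W['sax']),np.linalg.norm((W[m]-W['sax'])[:2]))
for k in('hub','grip','sk'):
    p=proj('scene',W[k]); print(k,(p-[225,165])*6)
E
```

```text
hub [ 0.5677 -0.0768  0.174 ]
grip [ 0.4494 -0.0879  0.206 ]
sax [0.5292 0.0084 0.166 ]
sk [0.4722 0.0071 0.194 ]
m1a [0.5114 0.0171 0.145 ]
m1b [0.4956 0.0299 0.145 ]
m2a [0.521  0.0204 0.145 ]
m2b [0.5159 0.03   0.145 ]
c1 [0.5248 0.1221 0.112 ]
c2 [ 0.6135 -0.1438  0.112 ]
c3 [ 0.4898 -0.1268  0.112 ]
yaw y axis 81.99484248742367
edge dir 81.99484248742367
lever 0.11883274939277497 -174.66748624360932
sel 0.05703743794126832 -178.71543698771936
m1a 154.02207241436906 0.019815703637307645
m1b 147.334264371214 0.039922261307127685
m2a 124.45214154587777 0.014592954901214377
m2b 121.5822226783772 0.025380430881061757
hub [457.74435428 219.89268699]
grip [684.02642683 217.93484648]
sk [556.33747776 313.20381937]
```

Request:
servo_tool(
  rows=[
    [[0,0,0,-0.025,-0.028,-0.005,0],[0,0,0,-0.025,-0.028,-0.005,0],[0,0,0,-0.025,-0.028,-0.005,0],[0,0,0,-0.025,-0.028,-0.005,0],[0,0,0,-0.025,-0.028,0,0],[0,0,0,-0.025,-0.028,0,0],[0,0,0,-0.025,-0.028,0,0],[0,0,0,-0.025,-0.028,0,0]],
  ],
  squeeze=60,
)

```text
t: 0.77
tcp_pos: [0.2944, 0.3362, 0.2702]
tool_rot: [0.126, 0.992, -0.0, -0.0]
force: [0.9, 0.3, -0.8]
finger_gap: 0.503
gripper_force: 0.0
```

Request:
servo_tool(
  rows=[
    [[0,0,0,-0.025,-0.028,0,0],[0,0,0,-0.025,-0.028,0,0],[0,0,0,-0.025,-0.028,0,0],[0,0,0,-0.025,-0.028,0,0],[0,0,0,-0.025,-0.028,0,0],[0,0,0,-0.025,-0.028,0,0],[0,0,0,-0.025,-0.028,0,0],[0,0,0,-0.025,-0.028,0,0]],
  ],
)

```text
t: 1.43
tcp_pos: [0.4318, 0.0691, 0.2702]
tool_rot: [0.127, 0.992, 0.0, -0.0]
force: [0.1, 0.8, 0.2]
finger_gap: 0.497
gripper_force: 0.0
```

Request:
servo_tool(
  rows=[
    [[0,0,-5.5,0,0,0,0],[0,0,-5.5,0,0,0,0],[0,0,-5,0,0,0,0],[0,0,0,0,0,0,0],[0,0,0,0,0,0,0]],
  ],
)

```text
t: 1.85
tcp_pos: [0.4313, 0.0708, 0.2701]
tool_rot: [-0.012, 1.0, 0.0, -0.0]
force: [0.3, 0.4, 0.4]
finger_gap: 0.497
gripper_force: 0.0
```

Request:
servo_tool(
  rows=[
    [[0,0,0,-0.02,-0.032,0,0],[0,0,0,-0.019,-0.033,0,0],[0,0,0,0,0,0.03,0],[0,0,0,0,0,0.03,0],[0,0,0,0,0,0.02,0],[0,0,0,0,0,0,0],[0,0,0,0,0,0,0]],
  ],
)

```text
t: 2.43
tcp_pos: [0.4716, 0.0073, 0.1897]
tool_rot: [-0.012, 1.0, 0.0, -0.001]
force: [0.3, -0.8, -0.1]
finger_gap: 0.5
gripper_force: 0.0
```

Request:
servo_tool(
  rows=[
    [[0,0,0,0,0,0,-0.3],[0,0,0,0,0,0,-0.4],[0,0,0,0,0,0,-0.5],[0,0,0,0,0,0,-0.6],[0,0,0,0,0,0,-0.7],[0,0,0,0,0,0,-0.8]],
  ],
)

```text
t: 2.93
tcp_pos: [0.4729, 0.0066, 0.1916]
tool_rot: [-0.013, 1.0, -0.001, 0.001]
force: [-1.2, -0.6, 8.2]
finger_gap: 0.136
gripper_force: 58.5
```

Request:
servo_tool(
  rows=[
    [[0,0,0,0,0,-0.002,-1],[0,0,0,0,0,0,-1],[0,0,4,-0.0001,0.0038,0,-1],[0,0,4,-0.0001,0.0038,0,-1],[0,0,4,-0.0001,0.0038,0,-1],[0,0,4,-0.0001,0.0038,0,-1],[0,0,0,0,0,0,-1],[0,0,0,0,0,0,-1]],
  ],
)

```text
t: 3.6
tcp_pos: [0.4747, 0.0209, 0.1917]
tool_rot: [0.126, 0.992, -0.001, 0.001]
force: [2.9, -4.4, -10.6]
finger_gap: 0.135
gripper_force: 60.2
```

Request:
servo_tool(
  rows=[
    [[0,0,0,0,0,0.001,-1],[0,0,4,-0.0001,0.0038,0,-1],[0,0,4,-0.0001,0.0038,0,-1],[0,0,4,-0.0001,0.0038,0,-1],[0,0,4,-0.0001,0.0038,0,-1],[0,0,4,-0.0001,0.0038,0,-1],[0,0,0,0,0,0,-1],[0,0,0,0,0,0,-1]],
  ],
)

```text
t: 4.27
tcp_pos: [0.4824, 0.0377, 0.1916]
tool_rot: [0.296, 0.955, -0.001, 0.001]
force: [1.5, -6.5, -2.8]
finger_gap: 0.138
gripper_force: 61.0
```

Run:
```python
from h import *
for n,b in(("top",(195,295,235,365)),("scene",(165,265,225,355))):
    im=manip.snapshot(n); cv2.imwrite(f"pics/{n}1.png",im)
a=cv2.imread("pics/top1.png")[205:280,250:350];b=cv2.imread("pics/scene1.png")[190:265,260:360]
cv2.imwrite("pics/m1.png",cv2.resize(np.hstack([a,b]),None,fx=4,fy=4,interpolation=cv2.INTER_CUBIC))
```

```text
(no output)
```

View pics/m1.png

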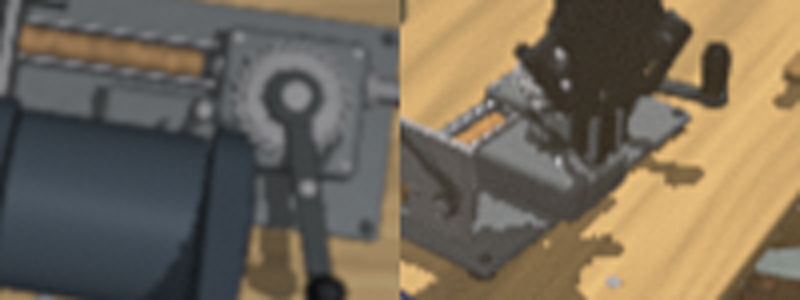

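The gripper hides the marks. By the measured pose the lever has turned about 35°, so I'll go a little further, release and look.

Request:
servo_tool(
  rows=[
    [[0,0,4,-0.0001,0.0038,0,-1],[0,0,0,0,0,0,-1],[0,0,0,0,0,0,-1]],
  ],
)

```text
t: 4.62
tcp_pos: [0.4845, 0.0406, 0.1917]
tool_rot: [0.329, 0.944, -0.002, 0.001]
force: [0.6, -6.5, -3.0]
finger_gap: 0.133
gripper_force: 61.0
```

Request:
servo_tool(
  rows=[
    [[0,0,0,0,0,0,-0.5],[0,0,0,0,0,0,-0.2],[0,0,0,0,0,0,0],[0,0,0,0,0,0,0],[0,0,0,0,0,-0.03,0],[0,0,0,0,0,-0.04,0],[0,0,0,0.03,0,-0.02,0],[0,0,0,0.04,0,0,0]],
  ],
)

```text
t: 5.28
tcp_pos: [0.4343, 0.0853, 0.286]
tool_rot: [0.331, 0.943, 0.002, 0.007]
force: [0.3, 1.3, 0.7]
finger_gap: 0.497
gripper_force: 0.0
```

Request:
servo_tool(
  rows=[
    [[0,0,0,0.03,-0.02,0,0.2],[0,0,0,0.0,-0.04,0,0.2],[0,0,0,0.0,-0.04,0,0.2],[0,0,0,0.0,-0.04,0,0.2],[0,0,0,0,-0.04,0,0.2],[0,0,0,0,0,0,0.2],[0,0,0,0,0,0,0.2]],
  ],
)

```text
t: 5.87
tcp_pos: [0.2925, -0.0377, 0.2816]
tool_rot: [0.334, 0.943, 0.0, 0.0]
force: [0.8, 0.4, 0.2]
finger_gap: 0.601
gripper_force: 0.0
```

Run:
```python
from h import *
im=manip.snapshot("top"); cv2.imwrite("pics/top2.png",im)
s=manip.snapshot("scene")
cv2.imwrite("pics/top2c.png",cv2.resize(np.hstack([im[205:295,250:350],s[180:270,255:355]]),None,fx=4,fy=4,interpolation=cv2.INTER_CUBIC))
print(manip.sense()['tcp_pos'])
```

```text
[ 0.29369737 -0.03604084  0.28156228]
```

View pics/top2c.png

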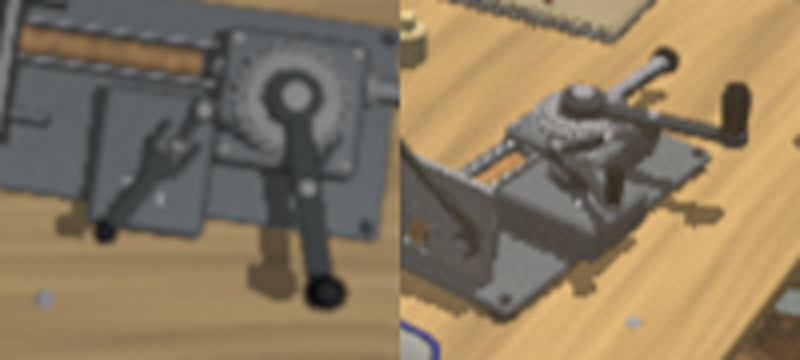

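The lever now lies over the long middle mark, with the first mark showing on its right at (160,197) and the third on its left at (127,180). I'll check the angle numerically.

Run:
```python
from h import *
e=lambda a:np.degrees(np.arctan2(a[1],a[0]))%360
T=lambda u,v,z: ray("top",250+(u+.5)/4-.5,205+(v+.5)/4-.5,.1+z)
k=T(104,230,.094); k0=top(333,437,.094)
print(k,k0)
c=np.linalg.norm((k-k0)[:2]); print('turn from chord',np.degrees(2*np.arcsin(c/.11)), 'chord dir',e(k-k0))
im=cv2.imread('pics/top2.png');a0=cv2.imread('pics/top0.png')
for n,i,b in(('k0',a0,(262,275,283,298)),('k1',im,(257,267,269,282))):
    g=i[b[0]:b[1],b[2]:b[3]].max(2).astype(float); w=np.clip(50-g,0,None); w=w/w.sum()
    y,x=np.mgrid[b[0]:b[1],b[2]:b[3]]; p=ray('top',(w*x).sum(),(w*y).sum(),.186);print(n,(w*x).sum(),(w*y).sum(),p)
for m in((160,197),(127,180)): print(T(*m,.045), e(T(*m,.045)-np.array([.5275,.008,0])))
```

```text
[0.48443596 0.04125172 0.194     ] [0.47220325 0.00709673 0.194     ]
turn from chord 38.51493555975407 chord dir 70.29486436243447
k0 289.86497890295357 267.56540084388183 [0.47206305 0.00740883 0.186     ]
k1 275.6768060836502 262.13307984790873 [0.48473697 0.0412214  0.186     ]
[0.50699148 0.00694747 0.145     ] 182.9379240316811
[0.51750469 0.0276023  0.145     ] 117.01724459436267
```

Turn of about 38.5° plus the 0–0.05 start gives roughly 0.70 rad, on the middle mark. Next is the feed grip.

Request:
servo_tool(
  rows=[
    [[0,0,-6.5,0,0,0,0.2],[0,0,-6.5,0,0,0,0.2],[0,0,-6.5,0,0,0,0.2],[0,0,-6.5,0,0,0,0.2],[0,0,-6.5,0,0,0,0.2],[0,0,-6.5,0,0,0,0.2],[0,0,0,0,0,0,0.2]],
  ],
)

```text
t: 6.55
tcp_pos: [0.2941, -0.0346, 0.2813]
tool_rot: [-0.007, 1.0, 0.0, -0.0]
force: [-0.7, 0.1, -1.0]
finger_gap: 0.597
gripper_force: 0.0
```

Request:
servo_tool(
  rows=[
    [[0,0,0,-0.039,-0.013,0,0.2],[0,0,0,-0.039,-0.013,0,0.2],[0,0,0,-0.039,-0.013,0,0.2],[0,0,0,-0.039,-0.013,0,0.2],[0,0,0,0,0,0,0.2],[0,0,0,0,0,0,0.2],[0,0,0,0,0,0,0.2]],
  ],
)

```text
t: 7.13
tcp_pos: [0.4493, -0.0852, 0.2805]
tool_rot: [-0.005, 1.0, 0.001, -0.001]
force: [-0.3, 0.9, 0.5]
finger_gap: 0.603
gripper_force: 0.0
```

Request:
servo_tool(
  rows=[
    [[0,0,0,0,-0.003,0.03,0.2],[0,0,0,0,0,0.03,0.2],[0,0,0,0,0,0.028,0.2],[0,0,0,0,0,0,0.2],[0,0,0,0,0,0,0.0],[0,0,0,0,0,0,-0.2],[0,0,0,0,0,0,-0.4]],
  ],
)

```text
t: 7.72
tcp_pos: [0.4506, -0.09, 0.1951]
tool_rot: [-0.004, 1.0, -0.001, 0.002]
force: [-0.5, -0.1, 0.1]
finger_gap: 0.302
gripper_force: 0.0
```

Request:
servo_tool(
  rows=[
    [[0,0,0,0,0,0,-0.6],[0,0,0,0,0,0,-0.8],[0,0,0,0,0,0,-1],[0,0,0,0,0,0,-1],[0,0,0,0,0,0,-1],[0,0,0,0,0,0,-1]],
  ],
)

```text
t: 8.22
tcp_pos: [0.4508, -0.0903, 0.1952]
tool_rot: [-0.004, 1.0, -0.001, 0.002]
force: [-1.4, -0.1, 7.0]
finger_gap: 0.233
gripper_force: 58.4
```

Run:
```python
from h import *
R=.12;d=np.radians(4)
for k in range(22):
    a=np.radians(-173.4+4*k+2); L=R*2*np.sin(d/2)
    print(k,round(np.degrees(a),1),'tx %.2f ty %.2f mm/row(4 rows)'%(1e3*L*np.sin(a)/4,1e3*L*np.cos(a)/4))
```

```text
0 -171.4 tx -0.31 ty -2.07 mm/row(4 rows)
1 -167.4 tx -0.46 ty -2.04 mm/row(4 rows)
2 -163.4 tx -0.60 ty -2.01 mm/row(4 rows)
3 -159.4 tx -0.74 ty -1.96 mm/row(4 rows)
4 -155.4 tx -0.87 ty -1.90 mm/row(4 rows)
5 -151.4 tx -1.00 ty -1.84 mm/row(4 rows)
6 -147.4 tx -1.13 ty -1.76 mm/row(4 rows)
7 -143.4 tx -1.25 ty -1.68 mm/row(4 rows)
8 -139.4 tx -1.36 ty -1.59 mm/row(4 rows)
9 -135.4 tx -1.47 ty -1.49 mm/row(4 rows)
10 -131.4 tx -1.57 ty -1.38 mm/row(4 rows)
11 -127.4 tx -1.66 ty -1.27 mm/row(4 rows)
12 -123.4 tx -1.75 ty -1.15 mm/row(4 rows)
13 -119.4 tx -1.82 ty -1.03 mm/row(4 rows)
14 -115.4 tx -1.89 ty -0.90 mm/row(4 rows)
15 -111.4 tx -1.95 ty -0.76 mm/row(4 rows)
16 -107.4 tx -2.00 ty -0.63 mm/row(4 rows)
17 -103.4 tx -2.04 ty -0.49 mm/row(4 rows)
18 -99.4 tx -2.07 ty -0.34 mm/row(4 rows)
19 -95.4 tx -2.08 ty -0.20 mm/row(4 rows)
20 -91.4 tx -2.09 ty -0.05 mm/row(4 rows)
21 -87.4 tx -2.09 ty 0.09 mm/row(4 rows)
```

Request:
servo_tool(
  rows=[
    [[0,0,0,-0.0003,-0.0021,0,-1],[0,0,0,-0.0003,-0.0021,0,-1],[0,0,0,-0.0003,-0.0021,0,-1],[0,0,0,-0.0003,-0.002,0,-1],[0,0,0,0,0,0,-1],[0,0,0,0,0,0,-1]],
  ],
)

```text
t: 8.72
tcp_pos: [0.452, -0.0985, 0.1952]
tool_rot: [-0.004, 1.0, -0.001, 0.002]
force: [-1.2, 0.1, 7.4]
finger_gap: 0.235
gripper_force: 58.4
```

Request:
servo_tool(
  rows=[
    [[0,0,0,-0.0005,-0.002,0,-1],[0,0,0,-0.0004,-0.002,0,-1],[0,0,0,-0.0005,-0.002,0,-1],[0,0,0,-0.0005,-0.0021,0,-1],[0,0,0,0,0,0,-1],[0,0,0,0,0,0,-1]],
  ],
)

```text
t: 9.22
tcp_pos: [0.4535, -0.1057, 0.1952]
tool_rot: [-0.004, 1.0, 0.0, 0.001]
force: [-1.3, 3.6, 8.4]
finger_gap: 0.228
gripper_force: 58.6
```

Request:
servo_tool(
  rows=[
    [[0,0,0,-0.0006,-0.002,0,-1],[0,0,0,-0.0006,-0.002,0,-1],[0,0,0,-0.0006,-0.002,0,-1],[0,0,0,-0.0006,-0.002,0,-1],[0,0,0,0,0,0,-1],[0,0,0,0,0,0,-1]],
  ],
)

```text
t: 9.72
tcp_pos: [0.4556, -0.113, 0.1952]
tool_rot: [-0.004, 1.0, 0.001, 0.001]
force: [-1.4, 5.8, 9.2]
finger_gap: 0.232
gripper_force: 58.8
```

Request:
servo_tool(
  rows=[
    [[0,0,0,-0.0007,-0.002,0,-1],[0,0,0,-0.0007,-0.002,0,-1],[0,0,0,-0.0008,-0.0019,0,-1],[0,0,0,-0.0008,-0.0019,0,-1],[0,0,0,0,0,0,-1],[0,0,0,0,0,0,-1]],
  ],
)

```text
t: 10.22
tcp_pos: [0.459, -0.122, 0.1953]
tool_rot: [-0.004, 1.0, -0.0, 0.001]
force: [-1.9, 0.3, 7.6]
finger_gap: 0.234
gripper_force: 58.5
```

Request:
servo_tool(
  rows=[
    [[0,0,0,-0.0009,-0.0019,0,-1],[0,0,0,-0.0009,-0.0019,0,-1],[0,0,0,0,0,0,-1],[0,0,0,0,0,0,-1]],
  ],
)

```text
t: 10.55
tcp_pos: [0.4608, -0.1262, 0.1952]
tool_rot: [-0.004, 1.0, -0.001, 0.001]
force: [-2.5, 0.1, 8.1]
finger_gap: 0.232
gripper_force: 58.5
```

Request:
servo_tool(
  rows=[
    [[0,0,0,-0.0009,-0.0019,0,-1],[0,0,0,-0.0009,-0.0019,0,-1],[0,0,0,0,0,0,-1],[0,0,0,0,0,0,-1]],
  ],
)

```text
t: 10.88
tcp_pos: [0.4625, -0.1298, 0.1952]
tool_rot: [-0.004, 1.0, -0.001, 0.001]
force: [-2.3, 1.1, 8.8]
finger_gap: 0.23
gripper_force: 58.6
```

Request:
servo_tool(
  rows=[
    [[0,0,0,-0.001,-0.0018,0,-1],[0,0,0,-0.001,-0.0018,0,-1],[0,0,0,0,0,0,-1],[0,0,0,0,0,0,-1]],
  ],
)

```text
t: 11.22
tcp_pos: [0.4641, -0.1329, 0.1952]
tool_rot: [-0.004, 1.0, -0.0, 0.0]
force: [-3.0, 1.2, 8.1]
finger_gap: 0.234
gripper_force: 58.8
```

Request:
servo_tool(
  rows=[
    [[0,0,0,-0.001,-0.0018,0,-1],[0,0,0,-0.001,-0.0018,0,-1],[0,0,0,0,0,0,-1],[0,0,0,0,0,0,-1]],
  ],
)

```text
t: 11.55
tcp_pos: [0.4658, -0.1359, 0.1952]
tool_rot: [-0.004, 1.0, 0.0, 0.0]
force: [-3.9, 3.2, 9.5]
finger_gap: 0.232
gripper_force: 58.9
```

Request:
servo_tool(
  rows=[
    [[0,0,0,-0.0011,-0.0018,0,-1],[0,0,0,-0.0011,-0.0018,0,-1],[0,0,0,0,0,0,-1],[0,0,0,0,0,0,-1]],
  ],
)

```text
t: 11.88
tcp_pos: [0.4677, -0.1392, 0.1952]
tool_rot: [-0.004, 1.0, 0.001, -0.0]
force: [-3.3, 3.7, 10.0]
finger_gap: 0.231
gripper_force: 58.9
```

Request:
servo_tool(
  rows=[
    [[0,0,0,-0.0012,-0.0017,0,-1],[0,0,0,-0.0012,-0.0017,0,-1],[0,0,0,0,0,0,-1],[0,0,0,0,0,0,-1]],
  ],
)

```text
t: 12.22
tcp_pos: [0.4697, -0.1424, 0.1952]
tool_rot: [-0.004, 1.0, 0.001, -0.001]
force: [-3.7, 3.9, 10.9]
finger_gap: 0.232
gripper_force: 59.0
```

Request:
servo_tool(
  rows=[
    [[0,0,0,-0.0012,-0.0017,0,-1],[0,0,0,-0.0012,-0.0017,0,-1],[0,0,0,0,0,0,-1],[0,0,0,0,0,0,-1]],
  ],
)

```text
t: 12.55
tcp_pos: [0.4718, -0.1455, 0.1952]
tool_rot: [-0.004, 1.0, 0.001, -0.001]
force: [-4.7, 4.9, 11.9]
finger_gap: 0.227
gripper_force: 59.1
```

Request:
servo_tool(
  rows=[
    [[0,0,0,-0.0013,-0.0017,0,-1],[0,0,0,-0.0013,-0.0017,0,-1],[0,0,0,0,0,0,-1],[0,0,0,0,0,0,-1]],
  ],
)

```text
t: 12.88
tcp_pos: [0.4759, -0.1507, 0.1953]
tool_rot: [-0.004, 1.0, -0.001, 0.0]
force: [-2.2, 0.1, 8.2]
finger_gap: 0.232
gripper_force: 58.7
```

Run:
```python
from h import *
a=cv2.imread('pics/top0.png');b=manip.snapshot("top");cv2.imwrite('pics/top3.png',b)
A=cv2.resize(a[205:250,280:390],None,fx=7,fy=7,interpolation=cv2.INTER_CUBIC)
B=cv2.resize(b[205:250,280:390],None,fx=7,fy=7,interpolation=cv2.INTER_CUBIC)
cv2.imwrite('pics/cmp3.png',cv2.resize(np.vstack([A,B]),(770,600)))
g=lambda i:cv2.cvtColor(i,cv2.COLOR_BGR2GRAY).astype(np.float32)
for n,(r0,r1,c0,c1) in dict(knob=(224,240,370,386),root=(214,228,285,312),ref=(150,200,395,445)).items():
    t=g(a)[r0:r1,c0:c1]; s=g(b)[r0-4:r1+4,c0-8:c1+4]
    f=8;m=cv2.matchTemplate(cv2.resize(s,None,fx=f,fy=f,interpolation=2),cv2.resize(t,None,fx=f,fy=f,interpolation=2),cv2.TM_CCOEFF_NORMED)
    _,v,_,l=cv2.minMaxLoc(m);print(n,v,l[0]/f-8,l[1]/f-4)
```

```text
knob 0.36553069949150085 -4.625 -3.5
root 0.7797814607620239 -0.625 -0.125
ref 0.9984080195426941 0.0 0.0
```

View pics/cmp3.png

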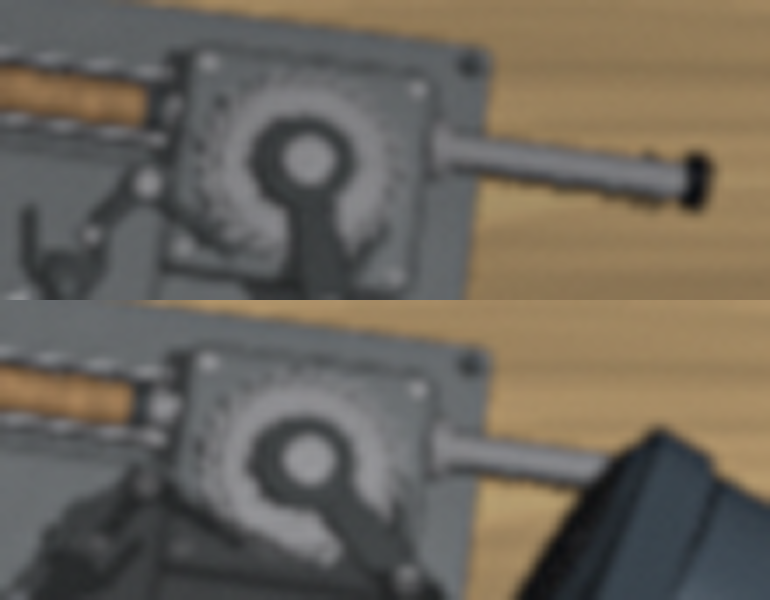

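The root's rear edge moved left about 2.3 px (about 6 mm), which confirms two clicks. The next clicks should come near -128.5° and -113.5°.

Request:
servo_tool(
  rows=[
    [[0,0,0,-0.0014,-0.0016,0,-1],[0,0,0,-0.0014,-0.0016,0,-1],[0,0,0,-0.0014,-0.0016,0,-1],[0,0,0,-0.0014,-0.0016,0,-1],[0,0,0,0,0,0,-1],[0,0,0,0,0,0,-1]],
  ],
)

```text
t: 13.43
tcp_pos: [0.4814, -0.1572, 0.1952]
tool_rot: [-0.004, 1.0, -0.001, 0.0]
force: [-3.0, -0.5, 7.4]
finger_gap: 0.229
gripper_force: 58.7
```

Request:
servo_tool(
  rows=[
    [[0,0,0,-0.0015,-0.0015,0,-1],[0,0,0,-0.0015,-0.0015,0,-1],[0,0,0,-0.0015,-0.0015,0,-1],[0,0,0,-0.0015,-0.0015,0,-1],[0,0,0,0,0,0,-1],[0,0,0,0,0,0,-1]],
  ],
)

```text
t: 13.93
tcp_pos: [0.4863, -0.1623, 0.1952]
tool_rot: [-0.004, 1.0, 0.0, -0.001]
force: [-5.3, 1.9, 9.3]
finger_gap: 0.229
gripper_force: 59.1
```

Request:
servo_tool(
  rows=[
    [[0,0,0,-0.0016,-0.0014,0,-1],[0,0,0,-0.0016,-0.0014,0,-1],[0,0,0,0,0,0,-1],[0,0,0,0,0,0,-1]],
  ],
)

```text
t: 14.27
tcp_pos: [0.4891, -0.1649, 0.1952]
tool_rot: [-0.004, 1.0, 0.0, -0.002]
force: [-6.9, 1.9, 10.4]
finger_gap: 0.227
gripper_force: 59.2
```

Request:
servo_tool(
  rows=[
    [[0,0,0,-0.0016,-0.0014,0,-1],[0,0,0,-0.0016,-0.0014,0,-1],[0,0,0,0,0,0,-1],[0,0,0,0,0,0,-1]],
  ],
)

```text
t: 14.6
tcp_pos: [0.492, -0.1675, 0.1952]
tool_rot: [-0.004, 1.0, 0.0, -0.002]
force: [-6.5, 2.5, 10.1]
finger_gap: 0.231
gripper_force: 59.2
```

Request:
servo_tool(
  rows=[
    [[0,0,0,-0.0016,-0.0013,0,-1],[0,0,0,-0.0016,-0.0013,0,-1],[0,0,0,0,0,0,-1],[0,0,0,0,0,0,-1]],
  ],
)

```text
t: 14.93
tcp_pos: [0.4949, -0.1699, 0.1952]
tool_rot: [-0.004, 1.0, 0.001, -0.002]
force: [-8.1, 1.0, 11.9]
finger_gap: 0.229
gripper_force: 59.3
```

Request:
servo_tool(
  rows=[
    [[0,0,0,-0.0017,-0.0013,0,-1],[0,0,0,-0.0017,-0.0012,0,-1],[0,0,0,0,0,0,-1],[0,0,0,0,0,0,-1]],
  ],
)

```text
t: 15.27
tcp_pos: [0.5007, -0.1742, 0.1953]
tool_rot: [-0.004, 1.0, -0.001, 0.0]
force: [-3.7, -0.6, 6.0]
finger_gap: 0.234
gripper_force: 58.6
```

Third click is at about -127.5°.

Request:
servo_tool(
  rows=[
    [[0,0,0,-0.0017,-0.0012,0,-1],[0,0,0,-0.0017,-0.0012,0,-1],[0,0,0,-0.0018,-0.0011,0,-1],[0,0,0,-0.0018,-0.0011,0,-1],[0,0,0,0,0,0,-1],[0,0,0,0,0,0,-1]],
  ],
)

```text
t: 15.77
tcp_pos: [0.5072, -0.1785, 0.1953]
tool_rot: [-0.004, 1.0, -0.001, -0.0]
force: [-4.8, -1.4, 7.6]
finger_gap: 0.234
gripper_force: 58.8
```

Request:
servo_tool(
  rows=[
    [[0,0,0,-0.0018,-0.001,0,-1],[0,0,0,-0.0018,-0.001,0,-1],[0,0,0,-0.0018,-0.001,0,-1],[0,0,0,-0.0018,-0.001,0,-1],[0,0,0,0,0,0,-1],[0,0,0,0,0,0,-1]],
  ],
)

```text
t: 16.27
tcp_pos: [0.5134, -0.182, 0.1952]
tool_rot: [-0.004, 1.0, -0.0, -0.001]
force: [-6.4, 0.6, 8.5]
finger_gap: 0.232
gripper_force: 59.0
```

Request:
servo_tool(
  rows=[
    [[0,0,0,-0.0019,-0.0009,0,-1],[0,0,0,-0.0019,-0.0009,0,-1],[0,0,0,0,0,0,-1],[0,0,0,0,0,0,-1]],
  ],
)

```text
t: 16.6
tcp_pos: [0.5168, -0.1838, 0.1952]
tool_rot: [-0.004, 1.0, -0.0, -0.002]
force: [-7.8, -1.1, 9.8]
finger_gap: 0.233
gripper_force: 59.1
```

Request:
servo_tool(
  rows=[
    [[0,0,0,-0.0019,-0.0009,0,-1],[0,0,0,0,0,0,-1],[0,0,0,0,0,0,-1]],
  ],
)

```text
t: 16.85
tcp_pos: [0.5185, -0.1847, 0.1952]
tool_rot: [-0.004, 1.0, -0.0, -0.002]
force: [-7.4, -1.1, 9.0]
finger_gap: 0.228
gripper_force: 59.0
```

Request:
servo_tool(
  rows=[
    [[0,0,0,-0.0019,-0.0009,0,-1],[0,0,0,0,0,0,-1],[0,0,0,0,0,0,-1]],
  ],
)

```text
t: 17.1
tcp_pos: [0.5202, -0.1854, 0.1952]
tool_rot: [-0.004, 1.0, -0.0, -0.002]
force: [-8.0, -0.2, 10.0]
finger_gap: 0.231
gripper_force: 59.1
```

Request:
servo_tool(
  rows=[
    [[0,0,0,-0.0019,-0.0008,0,-1],[0,0,0,0,0,0,-1],[0,0,0,0,0,0,-1]],
  ],
)

```text
t: 17.35
tcp_pos: [0.5221, -0.1863, 0.1952]
tool_rot: [-0.004, 1.0, -0.0, -0.002]
force: [-7.4, -1.5, 9.9]
finger_gap: 0.226
gripper_force: 59.1
```

Request:
servo_tool(
  rows=[
    [[0,0,0,-0.0019,-0.0008,0,-1],[0,0,0,0,0,0,-1],[0,0,0,0,0,0,-1]],
  ],
)

```text
t: 17.6
tcp_pos: [0.5263, -0.188, 0.1953]
tool_rot: [-0.004, 1.0, -0.001, 0.0]
force: [-2.5, -1.4, 5.1]
finger_gap: 0.235
gripper_force: 58.6
```

Request:
servo_tool(
  rows=[
    [[0,0,0,-0.0019,-0.0008,0,-1],[0,0,0,0,0,0,-1],[0,0,0,0,0,0,-1]],
  ],
)

```text
t: 17.85
tcp_pos: [0.5286, -0.1888, 0.1953]
tool_rot: [-0.004, 1.0, -0.001, 0.001]
force: [-2.3, -1.1, 6.6]
finger_gap: 0.229
gripper_force: 58.7
```

Fourth click confirmed. I'll press on gently for a firm forward load, about 4° more and well short of the fifth click.

Request:
servo_tool(
  rows=[
    [[0,0,0,-0.002,-0.0007,0,-1],[0,0,0,-0.002,-0.0006,0,-1],[0,0,0,-0.002,-0.0006,0,-1],[0,0,0,-0.001,-0.0003,0,-1],[0,0,0,0,0,0,-1],[0,0,0,0,0,0,-1],[0,0,0,0,0,0,-1]],
  ],
)

```text
t: 18.43
tcp_pos: [0.535, -0.191, 0.1953]
tool_rot: [-0.004, 1.0, -0.001, 0.0]
force: [-4.4, -2.8, 7.2]
finger_gap: 0.234
gripper_force: 58.8
```

Run:
```python
from h import *
im=manip.snapshot("top");s=manip.snapshot("scene")
cv2.imwrite("pics/fin.png",cv2.resize(np.hstack([im[200:290,245:365],s[180:270,240:360]]),None,fx=3.3,fy=3.3,interpolation=cv2.INTER_CUBIC))
for _ in range(1): print(manip.sense()['force'],manip.sense()['tcp_pos'])
```

```text
[-4.16621072 -1.74756711  6.48387144] [ 0.53501696 -0.19100546  0.19527455]
```

View pics/fin.png

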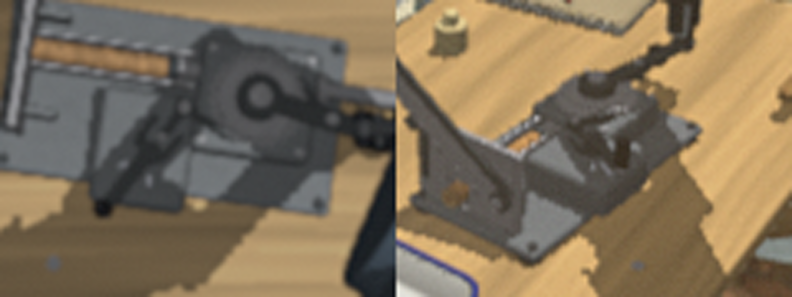

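The root's rear edge has moved about 4.9 px (about 12 mm), so four clicks. The selector is still on the middle mark, and the grip is held and pressed forward.

```bash
python3 -c "
from station import manip
print(manip.sign_off())"
```

```text
the job is handed in; nothing more can be done
None
```

The job is handed in: the setting lever is on its middle mark, and the feed lever was drawn four clicks and is still gripped and pressed forward, short of the fifth.

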